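Rebuild a magnifier's lens stack at the painting table

TASK

Stack the parts of the painters' desk magnifier in its four-post holder in build order: first the tall spacer ring, then the large glass lens flat on it, and last the low retaining ring on top of the lens. Each part ends lying flat, centred between the posts and let go; the lens is glass, so set it down, do not drop it. The smaller lens and smaller ring nearby belong to another magnifier.

Things in the scene. Friction and masses are not known exactly. Their poses are not given: they have to be found in the camera images.
- holder: Fixed holder: round wooden base 94 mm across, 12 mm thick, with four upright steel posts 8 mm thick, tops 56 mm above the table. Origin: centre of the base's underside; z up. Parts rest on the base's flat top. Post axes at x = +-29, y = +-29 mm: 10 mm play round a 54 mm part, and 50 mm gaps facing its x and y axes: close the gripper along x or y to pass fingers between posts.
- spacer: Spacer: the tall bare-aluminium ring, 54 mm outside, 42 mm inside, 20 mm high, about 50 g, lying flat on the table. Origin at its centre (10 mm above what it rests on), z along its axis. A smaller ring (36 mm outside, 12 mm high) is a bystander.
- lens: Lens: solid bluish clear glass disc, 54 mm in diameter, 10 mm thick, about 60 g, lying flat on the table; a faint 2 mm dome on its upper face is look only. Origin at the disc's centre (5 mm above what it rests on), z along its axis. A smaller lens (36 mm across, 8 mm thick) is a bystander.
- retainer: Retaining ring: the low bare-aluminium ring, 54 mm outside, 44 mm inside, 10 mm high, four small dark notches in its upper face, about 30 g, lying flat on the table. Origin at its centre (5 mm above what it rests on), z along its axis. Things near the parts are under 40 mm tall (holder 56) and leave 30 mm beside each part.
Mind the look-alikes: they are no part of the job. What is shaped like the retainer but red or turquoise is not meant.

How it is judged:
By the outcome, as a careful person would: the job done as asked, in the order asked, and still so for the second after the job is handed in, with the robot touching nothing.
It also fails if it takes over 67 s, if anything falls off the work surface, if the arm or the gripper's body presses on something with over 40 N, if the wrist force passes 120 N, or if a joint passes its speed limit or range.

ROBOT

A 6-joint arm with a two-finger parallel gripper is mounted at the origin on the work surface. World frame = base frame: x ahead of the robot, y to its left, z up, the work surface at z = 0. Lengths are in mm, angles in rad, forces in N, time in s.
With the tool pointing down it reaches from about 350 to 725 mm from the base axis. Payload 4.3 kg.
Tool frame: the origin (TCP) lies on the centre line of the jaws, within the pads' length; the fingertips stand 19 mm ahead of it and the grasp point (between the pads) is the TCP (env.tip_extent is the distance from the TCP to the fingertips, in mm); z points along the fingers, y is the line along which they close (so a half turn about z gives the same grasp; the last joint's range is limited). The gripper opens to 85 mm and grips with 20 to 120 N. Pads are 22 mm wide; open, the fingers measure 114 mm over their backs; the gripper's body (76 mm by 85 mm) begins 54 mm behind the grasp point. The pads swing forward as they close: fully open they stand 13 mm farther back than shut.
Start: joints at [-1.369, 0.377, 0.081, 1.274, 0, 1.46], TCP at [176.405, -547.308, 250.329] pointing down, gripper open.
Joint ranges: [-2.72, 2.72], [-0.84, 1.66], [-1.02, 1.22], [-1.77, 2.12], [-1.37, 1.28], [-3.14, 3.14]. Speed limits (rad/s): [2.57, 2.57, 3.14, 3.14, 3.14, 3.14].

INTERFACE

Orientations are given as a rotation vector (axis times angle).
In Python, from rig import env gives the robot as it stands.
- The arm moves only by the tool play_rows, never from a script. Its arguments are lists of equal length, an entry for each row: "xyz": the shift along the world's x, y, z in mm, a list of three; "twist": the turn, a rotation vector about the world's x, y, z in degrees, a list of three; "fingers": the finger opening in mm, from 0 to 85.4. A call has 1 to 12 rows; each row is the pose to reach, as a shift and turn from the pose commanded when the call began; what a row does not reach only later rows make up. A row lasts 1/12 s, in which the tool goes at most 41.7 mm and 7.16 degrees, less where a joint would pass 70% of its speed; a pose out of reach is approached as far as the arm can. A call with a gripper value outside its range is refused whole. The fingers move at their own pace and stop on an object; the grip force is fixed at half the most. Time passes only in rows, so rows that repeat a pose let the fingers close. It gives the time, the measured TCP pose, the force, the opening and the grip force at its end, in the units of the state.
- env.get_obs(): the state, without advancing time (a new reading comes with each control period).
- env.grab_frame(name): name is "side" or "top"; returns a dict with "color" (384x512x3 uint8, red, green, blue), "vfov" (degrees; the focal length in pixels is half the picture's height over the tangent of half this angle, whatever the lens; pixels are square), "cx", "cy" (the principal point, pixels), "dist_coeffs" ([k1, k2, p1, p2, k3] as OpenCV has them; the pictures are not rectified), "R" (3x3) and "t" (3): a world point X has camera coordinates R X + t. Camera axes: x right, y down, z forward; pixel columns grow to the right and rows downward; lengths in mm; the calibration is good to about 2 mm. A picture is of the moment at which its call begins. There is no depth.
- env.finish_job(): hands the job in; it is judged then, once.
The state is a dict: "clock": time; "qpos": joint angles; "qd": joint speeds; "joint_efforts": joint torques, N m; "eef_pos": TCP position; "orientation": TCP orientation; "force": force on the tool from outside, world axes, zero at the start; "torque": the same for the moment, N m; "width": opening from 0.0 (shut) to 1.0 (fully open); "finger_force": force on a finger pad.
Only numpy, scipy, OpenCV 4.12 (cv2) and the standard library are available. Lean on these libraries where they do the work, as an engineer would, in place of code of your own. Each camera call takes 0.05 s, during which the arm holds its last target. There are 200 camera calls.

## Working session

There is one attempt and no reset: what is moved stays moved. The work goes in short steps, Python scripts to look and compute and a tool call to move; the robot and the scene stay as the last step left them, time stands still between calls to the robot, and variables do not carry over. Pictures are saved under pics/ and viewed, at most 10 in all, crops included, and the job is handed in when it is done.

Besides the shell and the picture viewer there is one more tool, called after ">>>" as name(argument=value, ...) on one line, values as JSON. play_rows: Moves the arm, as the interface text tells. Its arguments: {"type":"object","properties":{"xyz":{"type":"array","items":{"type":"array","items":{"type":"number"}}},"twist":{"type":"array","items":{"type":"array","items":{"type":"number"}}},"fingers":{"type":"array","items":{"type":"number"}}},"required":["xyz","twist","fingers"]}

```bash
mkdir -p pics; cat > h.py <<'E'
import numpy as np, cv2
from rig import env
def grab(n):
    f=env.grab_frame(n); h=f["color"].shape[0]
    fl=h/2/np.tan(np.radians(f["vfov"])/2)
    f["K"]=np.array([[fl,0,f["cx"]],[0,fl,f["cy"]],[0,0,1]]); f["D"]=np.array(f["dist_coeffs"],float)
    f["R"]=np.array(f["R"]);f["t"]=np.array(f["t"]); return f
def ray(f,px,z):
    u=cv2.undistortPoints(np.array(px,float).reshape(-1,1,2),f["K"],f["D"]).reshape(-1,2)
    d=np.c_[u,np.ones(len(u))]@f["R"]; c=-f["R"].T@f["t"]
    return c+d*((z-c[2])/d[:,2])[:,None]
def proj(f,X):
    return cv2.projectPoints(np.array(X,float).reshape(-1,1,3),cv2.Rodrigues(f["R"])[0],f["t"],f["K"],f["D"])[0].reshape(-1,2)
def save(f,name,box=None,s=1):
    im=f["color"][...,::-1]
    if box: im=im[box[1]:box[3],box[0]:box[2]]
    cv2.imwrite("pics/"+name+".png",cv2.resize(im,None,fx=s,fy=s,interpolation=cv2.INTER_CUBIC))
E
python3 - <<'E'
from h import *
for n in("top","side"):
    f=grab(n); save(f,n,s=1.5); print(n,-f["R"].T@f["t"],f["R"][2],f["K"][0,0])
o=env.get_obs(); print(o["eef_pos"],o["orientation"],o["width"],o["clock"],env.tip_extent)
E
```

```text
top [ 450.71574007  -34.87944499 1114.8504995 ] [ 0.05623967 -0.001978   -0.99841534] 447.9815530836944
side [224.64484659 885.22349675 708.65846559] [ 0.2270412  -0.78011065 -0.582992  ] 411.2773814024307
[ 176.28792432 -546.71809907  249.45600374] [-3.10164304e+00 -4.87551933e-01  1.21909384e-04] 1.0005981337457979 0.1 19.0
```

View pics/top.png

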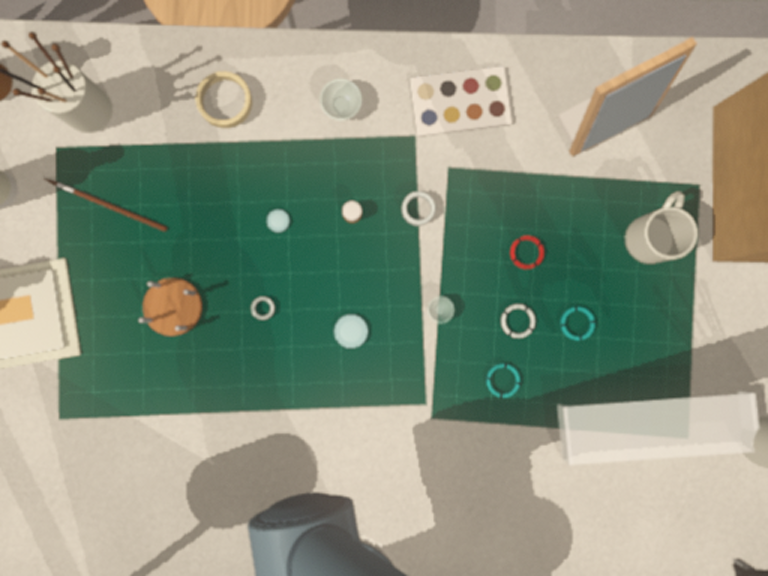

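View pics/side.png

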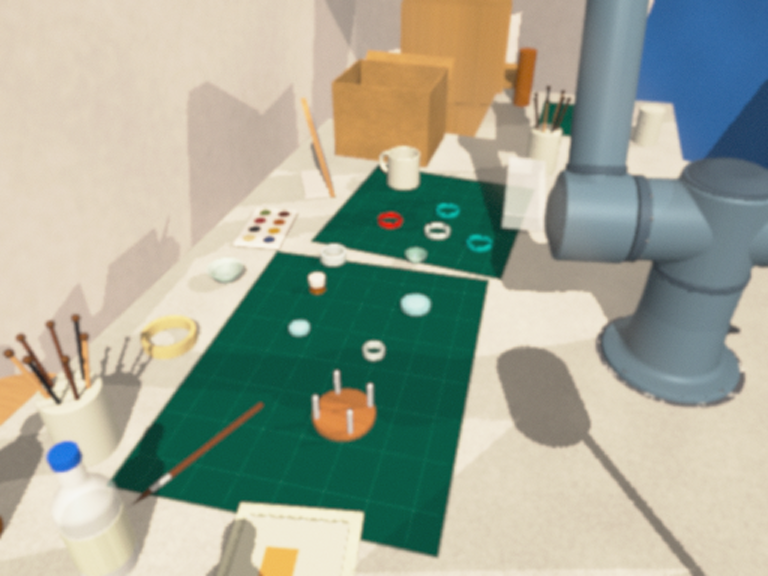

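The top view (1.5×) shows the holder at (172,307), lens (351,331), spacer (418,208), notched retainer (518,321), small ring (262,308) and small lens (278,220). The side view shows the same layout. Next I'll take close crops and measure.

```bash
python3 - <<'E'
from h import *
T=grab("top");S=grab("side")
pts={"holder":(172,307),"lens":(351,331),"spacer":(418,208),"retainer":(518,321)}
rows=[[],[]]
for k,(u,v) in pts.items():
    u/=1.5;v/=1.5
    X=ray(T,[(u,v)],{"holder":12,"lens":10,"spacer":20,"retainer":10}[k])[0]; s=proj(S,X)[0]
    print(k,X.round(),"reach",np.hypot(*X[:2]).round(),"side px",s.round(1),"top px",(u,v))
    for i,(f,p) in enumerate(((T,(u,v)),(S,s))):
        x,y=int(p[0])-25,int(p[1])-25; print((x,y))
        rows[i].append(cv2.resize(f["color"][y:y+50,x:x+50,::-1],(200,200),interpolation=cv2.INTER_NEAREST))
cv2.imwrite("pics/crops.png",np.vstack([np.hstack(r) for r in rows]))
E
```

```text
holder [474. 287.  12.] reach 555.0 side px [229.4 272.8] top px (114.66666666666667, 204.66666666666666)
(89, 179)
(204, 247)
lens [442.  -6.  10.] reach 442.0 side px [277.  200.7] top px (234.0, 220.66666666666666)
(209, 195)
(251, 175)
spacer [ 646. -111.   20.] reach 655.0 side px [222.2 166.5] top px (278.6666666666667, 138.66666666666666)
(253, 113)
(197, 141)
retainer [ 464. -279.   10.] reach 542.0 side px [291.6 151.8] top px (345.3333333333333, 214.0)
(320, 189)
(266, 126)
```

View pics/crops.png

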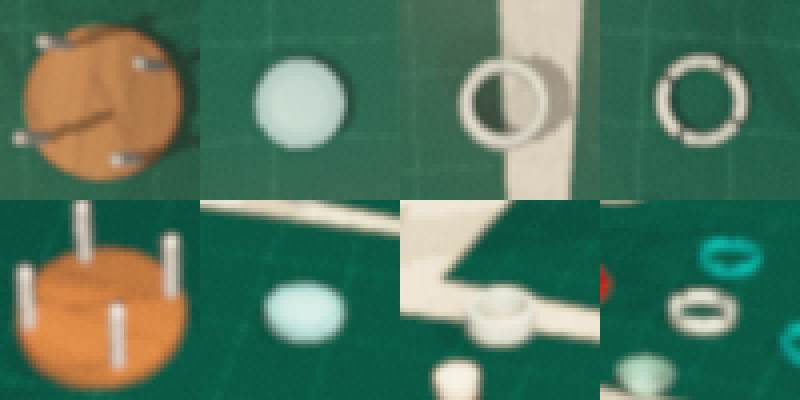

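Crops at 4 px per pixel show four post tips in the top view near (42,40), (138,62), (18,137) and (115,158), the lens as a bluish disc, the spacer with its rim centred at about (105,103), and the notched retainer. I'll measure these now.

```bash
python3 - <<'E'
from h import *
T=grab("top");S=grab("side")
def cen(f,box,fn):
    x,y=box; c=f["color"][y:y+50,x:x+50].astype(int); m=fn(c).astype(np.uint8)
    cs,_=cv2.findContours(m,cv2.RETR_EXTERNAL,cv2.CHAIN_APPROX_NONE)
    k=min([q for q in cs if len(q)>12],key=lambda q:np.hypot(*(q.reshape(-1,2).mean(0)-25)))
    e=cv2.fitEllipse(cv2.convexHull(k)); return np.array(e[0])+box,np.array(e[1])
br=lambda c:(c[...,0]>120)
for k,b,z in (("lens",(209,195),10),("retainer",(320,189),10)):
    p,a=cen(T,b,br); print(k,"top",p,a,ray(T,[p],z)[0].round(1))
for k,b,z in (("lens",(251,175),6),("retainer",(266,126),6)):
    p,a=cen(S,b,br); print(k,"side",p,a,ray(S,[p],z)[0].round(1))
p=np.array([105,103.5])/4-.5+[253,113]; print("spacer top",ray(T,[p],20)[0].round(1))
p=np.array([101,118])/4-.5+[197,141]; print("spacer side",ray(S,[p],10)[0].round(1))
orange=lambda c:(c[...,0]-c[...,2]>40)&(c[...,0]>100)
p,a=cen(T,(89,179),orange); print("base top",p,a,ray(T,[p],12)[0].round(1))
tp=np.array([(41,40),(137,62),(17,136),(114,158)])/4-.5+[89,179]
X=ray(T,tp,56); print("posts",X.round(1),X.mean(0).round(1))
sp=np.array([(83,5),(171,36),(24,67),(118,306-200+0)])/4-.5+[204,247]
sp[0,1]=247-.5; Y=ray(S,sp,56); print("side posts",Y.round(1),Y.mean(0).round(1))
for i,j in((0,1),(2,3),(0,2),(1,3)):
    d=X[j]-X[i]; print(np.hypot(*d[:2]).round(1),np.degrees(np.arctan2(d[1],d[0])).round(1))
E
```

```text
lens top [233.49077034 220.46756554] [21.94168282 22.08412743] [442.1  -4.6  10. ]
retainer top [344.93375397 213.80727959] [22.4520874  23.04213142] [ 464.8 -278.4   10. ]
lens side [276.79075432 202.42370415] [14.32064438 18.89770508] [441.3  -3.    6. ]
retainer side [291.2684288 153.425457 ] [11.78169918 17.17120743] [ 464.5 -275.6    6. ]
spacer top [ 646.5 -111.4   20. ]
spacer side [ 645.9 -106.4   10. ]
base top [114.20935822 204.14333344] [38.25405884 39.46192932] [475.6 288.6  12. ]
posts [[510.7 313.4  56. ]
 [499.  256.7  56. ]
 [453.9 325.   56. ]
 [442.2 267.9  56. ]] [476.4 290.7  56. ]
side posts [[497.4 254.1  56. ]
 [440.7 266.5  56. ]
 [509.2 311.9  56. ]
 [451.  323.5  56. ]] [474.6 289.   56. ]
57.9 -101.7
58.2 -101.6
57.9 168.4
57.9 168.8
```

>>> play_rows(xyz=[[470, 437, -20], [470, 437, -20], [470, 437, -20], [470, 437, -20], [470, 437, -20], [470, 437, -20], [470, 437, -20], [470, 437, -20], [470, 437, -20], [470, 437, -20], [470, 437, -20], [470, 437, -20]], twist=[[0, 0, 60.5], [0, 0, 60.5], [0, 0, 60.5], [0, 0, 60.5], [0, 0, 60.5], [0, 0, 60.5], [0, 0, 60.5], [0, 0, 60.5], [0, 0, 60.5], [0, 0, 60.5], [0, 0, 60.5], [0, 0, 60.5]], fingers=[68, 68, 68, 68, 68, 68, 68, 68, 68, 68, 68, 68])

```text
clock: 1.3
eef_pos: [543.6, -205.3, 234.8]
orientation: [2.435, 1.985, 0.0]
force: [1.1, -0.5, -0.1]
width: 0.793
finger_force: 0.0
```

>>> play_rows(xyz=[[100, 93, 0], [100, 93, 0], [100, 93, 0], [100, 93, 0], [100, 93, -165], [100, 93, -165], [100, 93, -165], [100, 93, -165], [100, 93, -165], [100, 93, -165], [100, 93, -165], [100, 93, -165]], twist=[[0, 0, 0], [0, 0, 0], [0, 0, 0], [0, 0, 0], [0, 0, 0], [0, 0, 0], [0, 0, 0], [0, 0, 0], [0, 0, 0], [0, 0, 0], [0, 0, 0], [0, 0, 0]], fingers=[68, 68, 68, 68, 68, 68, 68, 68, 68, 68, 68, 68])

```text
clock: 2.3
eef_pos: [645.2, -114.9, 73.6]
orientation: [2.431, 1.981, 0.006]
force: [-0.1, -0.6, 1.1]
width: 0.796
finger_force: 0.0
```

```bash
python3 - <<'E'
from h import *
o=env.get_obs(); print(o["eef_pos"],o["width"],o["clock"])
T=grab("top");S=grab("side")
p=proj(S,o["eef_pos"]);print(p,proj(T,o["eef_pos"]))
a=cv2.resize(T["color"][90:190,220:320,::-1],(400,400));b=cv2.resize(S["color"][90:190,170:270,::-1],(400,400))
cv2.imwrite("pics/near.png",np.hstack([a,b]))
E
```

```text
[ 645.16773572 -114.85587413   73.57454072] 0.7956403518459696 2.3
[[221.94292197 150.95908031]] [[281.90546187 134.94586734]]
```

View pics/near.png

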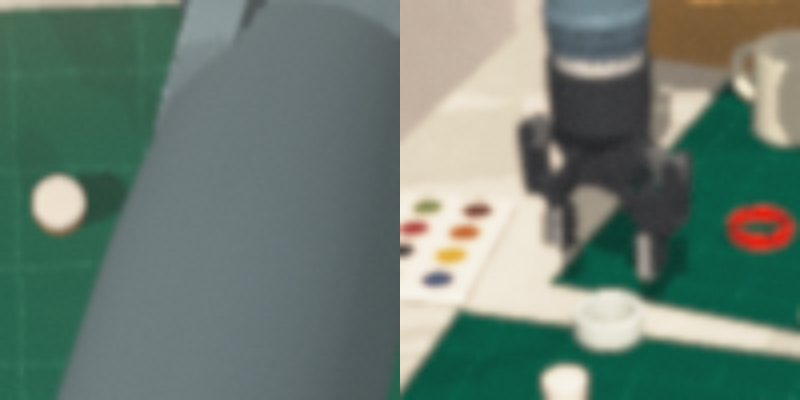

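The spacer sits below the open fingers, and the tips at crop (560,240) and (648,278) are about 13 mm ahead of the TCP. I'll descend and grip.

>>> play_rows(xyz=[[1, 5, -20], [1, 5, -40], [1, 5, -55], [1, 5, -55], [1, 5, -55], [1, 5, -55], [1, 5, -55], [1, 5, -55], [1, 5, -55], [1, 5, -55], [1, 5, -55], [1, 5, -55]], twist=[[0, 0, 0], [0, 0, 0], [0, 0, 0], [0, 0, 0], [0, 0, 0], [0, 0, 0], [0, 0, 0], [0, 0, 0], [0, 0, 0], [0, 0, 0], [0, 0, 0], [0, 0, 0]], fingers=[68, 68, 68, 68, 68, 48, 48, 48, 48, 48, 48, 48])

```text
clock: 3.4
eef_pos: [645.5, -109.6, 17.5]
orientation: [2.432, 1.982, 0.004]
force: [-0.2, 0.3, 7.0]
width: 0.605
finger_force: 63.1
```

>>> play_rows(xyz=[[0, 0, 30], [0, 0, 70], [-10, 24, 95], [-170, 399, 95], [-170, 399, 95], [-170, 399, 95], [-170, 399, 95], [-170, 399, 95], [-170, 399, 95], [-170, 399, 95], [-170, 399, 95], [-170, 399, 95]], twist=[[0, 0, 0], [0, 0, 0], [0, 0, 0], [0, 0, 0], [0, 0, 0], [0, 0, 0], [0, 0, 0], [0, 0, 0], [0, 0, 0], [0, 0, 0], [0, 0, 0], [0, 0, 0]], fingers=[48, 48, 48, 48, 48, 48, 48, 48, 48, 48, 48, 48])

```text
clock: 4.4
eef_pos: [485.7, 261.8, 110.9]
orientation: [2.435, 1.984, 0.003]
force: [0.5, -0.3, 0.6]
width: 0.606
finger_force: 63.0
```

```bash
python3 - <<'E'
from h import *
o=env.get_obs(); print(o["eef_pos"],o["width"],o["clock"],o["finger_force"])
S=grab("side"); save(S,"carry",(130,60,330,300),2.5)
E
```

```text
[485.68128707 261.7558213  110.86008275] 0.605568504207535 4.4 62.98812657594681
```

View pics/carry.png

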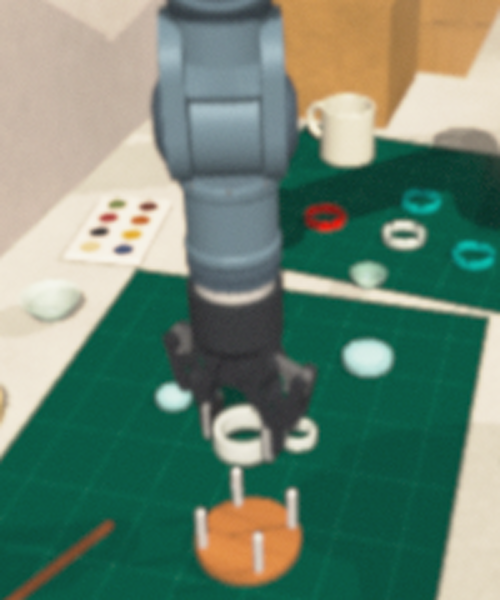

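The spacer hangs level between the pads at crop (243,435), above the gaps between the posts. I'll move over the holder and check how well it is centred.

>>> play_rows(xyz=[[-10, 28, 0], [-10, 28, 0], [-10, 28, 0], [-10, 28, 0]], twist=[[0, 0, 0], [0, 0, 0], [0, 0, 0], [0, 0, 0]], fingers=[48, 48, 48, 48])

```text
clock: 4.78
eef_pos: [476.7, 287.6, 110.3]
orientation: [2.434, 1.984, 0.001]
force: [0.7, -0.6, -0.6]
width: 0.606
finger_force: 63.0
```

```bash
python3 - <<'E'
from h import *
o=env.get_obs(); e=np.array(o["eef_pos"]); print(e,o["clock"])
S=grab("side"); c=e-[0,0,7.5]; p=proj(S,c)[0]; print("expected ring centre px",p)
# bright ring mask around
x,y=(p-22).astype(int); m=(S["color"][y:y+44,x:x+44].min(2)>125).astype(np.uint8)
n,l,s,cc=cv2.connectedComponentsWithStats(m); print([(a.tolist(),(b+[x,y]).round(1)) for a,b in zip(s[1:],cc[1:]) if a[4]>15])
ci=[proj(S,c+[27*np.cos(t),27*np.sin(t),h])[0] for t in np.linspace(0,6.28,24) for h in(-10,10)]
print("expected bbox",np.min(ci,0)-[x,y],np.max(ci,0)-[x,y],(x,y))
save(S,"over",(x-10,y-10,x+60,y+80),6)
E
```

```text
[476.71477358 287.61964815 110.250582  ] 4.7833
expected ring centre px [226.72158581 242.95481931]
[([7, 11, 2, 13, 23], array([211.5, 237. ])), ([10, 11, 24, 32, 426], array([225.3, 244.6])), ([41, 35, 3, 9, 26], array([246. , 259.2]))]
expected bbox [ 9.76153666 10.98728199] [35.50115061 35.41720578] (np.int64(204), np.int64(220))
```

View pics/over.png

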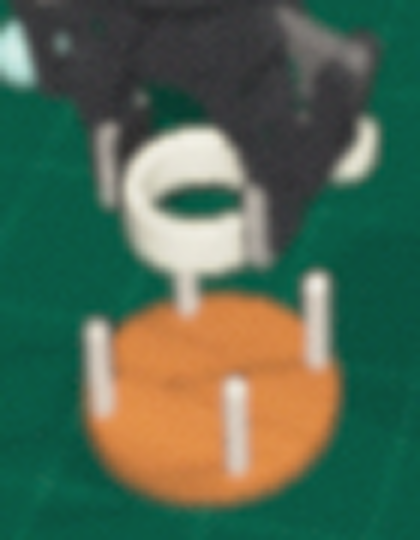

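The ring matches its expected position within 1 px, and its lower edge at (200,275) sits above the gap between the posts. Lowering it now.

>>> play_rows(xyz=[[-1, 1, -20], [-1, 1, -40], [-1, 1, -60], [-1, 1, -70], [-1, 1, -75], [-1, 1, -78], [-1, 1, -80], [-1, 1, -80], [-1, 1, -80]], twist=[[0, 0, 0], [0, 0, 0], [0, 0, 0], [0, 0, 0], [0, 0, 0], [0, 0, 0], [0, 0, 0], [0, 0, 0], [0, 0, 0]], fingers=[48, 48, 48, 48, 48, 48, 48, 48, 48])

```text
clock: 5.58
eef_pos: [476.0, 289.2, 30.6]
orientation: [2.435, 1.984, 0.002]
force: [-0.2, 0.3, 0.2]
width: 0.609
finger_force: 63.0
```

>>> play_rows(xyz=[[0, 0, -1.5], [0, 0, -1.5], [0, 0, -1.5], [0, 0, -1], [0, 0, -0.5], [0, 0, 0], [0, 0, 0], [0, 0, 20], [0, 0, 50], [0, 0, 85], [0, 0, 85], [0, 0, 85]], twist=[[0, 0, 0], [0, 0, 0], [0, 0, 0], [0, 0, 0], [0, 0, 0], [0, 0, 0], [0, 0, 0], [0, 0, 0], [0, 0, 0], [0, 0, 0], [0, 0, 0], [0, 0, 0]], fingers=[48, 48, 64, 64, 64, 64, 64, 64, 64, 64, 64, 64])

```text
clock: 6.58
eef_pos: [477.3, 289.9, 117.2]
orientation: [2.434, 1.984, 0.009]
force: [-0.3, 0.1, -0.5]
width: 0.75
finger_force: 0.0
```

>>> play_rows(xyz=[[-35, -294, 0], [-35, -294, 0], [-35, -294, 0], [-35, -294, 0], [-35, -294, 0], [-35, -294, 0], [-35, -294, 0], [-35, -294, -40], [-35, -294, -60], [-35, -294, -60], [-35, -294, -60], [-35, -294, -60]], twist=[[0, 0, 0], [0, 0, 0], [0, 0, 0], [0, 0, 0], [0, 0, 0], [0, 0, 0], [0, 0, 0], [0, 0, 0], [0, 0, 0], [0, 0, 0], [0, 0, 0], [0, 0, 0]], fingers=[68, 68, 68, 68, 68, 68, 68, 68, 68, 68, 68, 68])

```text
clock: 7.58
eef_pos: [440.2, -4.7, 55.0]
orientation: [-2.434, -1.986, 0.0]
force: [0.6, -0.0, 0.4]
width: 0.794
finger_force: 0.0
```

```bash
python3 - <<'E'
from h import *
T=grab("top");S=grab("side")
p=proj(S,[475.5,289.5,22])[0];q=proj(T,[475.5,289.5,22])[0];e=env.get_obs()["eef_pos"];r=proj(S,e)[0];print(e,p,q,r)
def c(f,p,h): x,y=(p-h).astype(int); return cv2.resize(f["color"][y:y+2*h,x:x+2*h,::-1],(260,260),interpolation=cv2.INTER_CUBIC)
cv2.imwrite("pics/sp.png",np.hstack([c(T,q,26),c(S,p,26),c(S,r,26)]))
E
```

```text
[441.43173731  -4.6695899   55.88082591] [228.3940392  270.23181067] [112.64388482 204.05843758] [277.43040423 187.58034059]
```

View pics/sp.png

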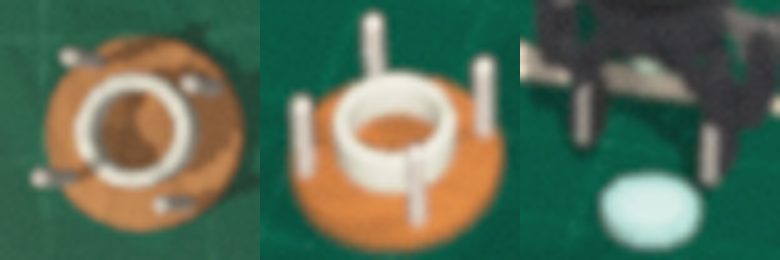

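The spacer sits flat and centred between the posts. The lens is below the fingers, so I'll grip it next.

>>> play_rows(xyz=[[0.5, 0.5, -15], [0.5, 0.5, -27], [0.5, 0.5, -34], [0.5, 0.5, -36.5], [0.5, 0.5, -36.5], [0.5, 0.5, -36.5], [0.5, 0.5, -36.5], [0.5, 0.5, -36.5], [0.5, 0.5, -36.5], [0.5, 0.5, -36.5], [0.5, 0.5, -36.5]], twist=[[0, 0, 0], [0, 0, 0], [0, 0, 0], [0, 0, 0], [0, 0, 0], [0, 0, 0], [0, 0, 0], [0, 0, 0], [0, 0, 0], [0, 0, 0], [0, 0, 0]], fingers=[68, 68, 68, 68, 68, 48, 48, 48, 48, 48, 48])

```text
clock: 8.6
eef_pos: [441.3, -4.5, 19.6]
orientation: [2.434, 1.984, 0.002]
force: [-2.4, 1.3, 8.3]
width: 0.595
finger_force: 60.9
```

>>> play_rows(xyz=[[0, 0, 10], [0, 0, 30], [0, 0, 60], [0, 0, 95], [4, 34, 95], [8, 68, 95], [12, 104, 95], [16, 138, 95], [20, 172, 95], [24, 206, 95], [28, 240, 95], [31, 266, 95]], twist=[[0, 0, 0], [0, 0, 0], [0, 0, 0], [0, 0, 0], [0, 0, 0], [0, 0, 0], [0, 0, 0], [0, 0, 0], [0, 0, 0], [0, 0, 0], [0, 0, 0], [0, 0, 0]], fingers=[48, 48, 48, 48, 48, 48, 48, 48, 48, 48, 48, 48])

```text
clock: 9.6
eef_pos: [472.1, 264.2, 114.1]
orientation: [2.434, 1.987, 0.003]
force: [1.7, -0.1, -0.2]
width: 0.593
finger_force: 62.5
```

>>> play_rows(xyz=[[3, 27, 0], [3, 27, 0], [3, 27, 0], [3, 27, 0]], twist=[[0, 0, 0], [0, 0, 0], [0, 0, 0], [0, 0, 0]], fingers=[48, 48, 48, 48])

```text
clock: 9.93
eef_pos: [474.5, 288.1, 113.5]
orientation: [2.435, 1.985, -0.001]
force: [-0.1, -1.1, -0.9]
width: 0.597
finger_force: 62.5
```

```bash
python3 - <<'E'
from h import *
S=grab("side");e=np.array(env.get_obs()["eef_pos"]);c=e-[0,0,14.5]
ci=np.array([proj(S,c+[27*np.cos(t),27*np.sin(t),h])[0] for t in np.linspace(0,6.28,24) for h in(-5,5)])
print(e,env.get_obs()["width"]);x,y=(proj(S,c)[0]-[35,30]).astype(int)
print("exp bbox*6",(ci.min(0)-[x,y])*6,(ci.max(0)-[x,y])*6); save(S,"lens_over",(x,y,x+70,y+80),6)
E
```

```text
[474.48164707 287.58188104 113.41087312] 0.5971484224533201
exp bbox*6 [137.95247766 121.39107944] [290.86873096 247.37527246]
```

View pics/lens_over.png

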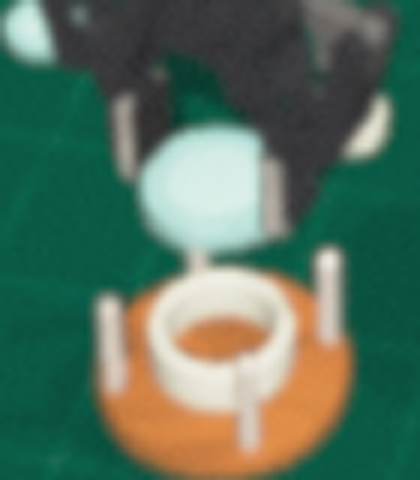

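The lens is level: its extents run 138–290 in columns and 123–250 in rows, as expected for a flat disc. It is directly above the spacer, so I'll lower it.

>>> play_rows(xyz=[[1, 1, -15], [1, 1, -30], [1, 1, -42], [1, 1, -50], [1, 1, -55], [1, 1, -58], [1, 1, -60], [1, 1, -61], [1, 1, -61], [1, 1, -61]], twist=[[0, 0, 0], [0, 0, 0], [0, 0, 0], [0, 0, 0], [0, 0, 0], [0, 0, 0], [0, 0, 0], [0, 0, 0], [0, 0, 0], [0, 0, 0]], fingers=[48, 48, 48, 48, 48, 48, 48, 48, 48, 48])

```text
clock: 10.82
eef_pos: [476.1, 289.6, 52.8]
orientation: [2.435, 1.985, 0.001]
force: [-0.4, -0.2, -0.2]
width: 0.596
finger_force: 62.5
```

>>> play_rows(xyz=[[0, 0, -0.7], [0, 0, -1.2], [0, 0, -1.2]], twist=[[0, 0, 0], [0, 0, 0], [0, 0, 0]], fingers=[48, 48, 48])

```text
clock: 11.07
eef_pos: [476.1, 289.7, 51.7]
orientation: [2.435, 1.985, 0.002]
force: [-1.9, -0.9, 3.6]
width: 0.593
finger_force: 63.0
```

>>> play_rows(xyz=[[0, 0, -0.3], [0, 0, -0.3], [0, 0, -0.3], [0, 0, -0.3], [0, 0, -0.3], [0, 0, 0], [0, 0, 20], [0, 0, 40], [0, 0, 65], [0, 0, 65], [0, 0, 65]], twist=[[0, 0, 0], [0, 0, 0], [0, 0, 0], [0, 0, 0], [0, 0, 0], [0, 0, 0], [0, 0, 0], [0, 0, 0], [0, 0, 0], [0, 0, 0], [0, 0, 0]], fingers=[48, 66, 66, 66, 66, 66, 66, 66, 66, 66, 66])

```text
clock: 11.98
eef_pos: [477.2, 290.1, 117.6]
orientation: [2.434, 1.984, 0.006]
force: [-0.3, -0.3, 0.5]
width: 0.771
finger_force: 0.0
```

>>> play_rows(xyz=[[-11, -567, 0], [-11, -567, 0], [-11, -567, 0], [-11, -567, 0], [-11, -567, 0], [-11, -567, 0], [-11, -567, 0], [-11, -567, 0], [-11, -567, 0], [-11, -567, 0], [-11, -567, 0], [-11, -567, 0]], twist=[[0, 0, 0], [0, 0, 0], [0, 0, 0], [0, 0, 0], [0, 0, 0], [0, 0, 0], [0, 0, 0], [0, 0, 0], [0, 0, 0], [0, 0, 0], [0, 0, 0], [0, 0, 0]], fingers=[68, 68, 68, 68, 68, 68, 68, 68, 68, 68, 68, 68])

```text
clock: 12.98
eef_pos: [464.7, -212.1, 114.8]
orientation: [-2.434, -1.983, 0.001]
force: [0.8, 1.5, 0.4]
width: 0.795
finger_force: 0.0
```

```bash
python3 - <<'E'
from h import *
T=grab("top");S=grab("side");o=env.get_obs();print(o["eef_pos"])
for f in(T,S):
    p=proj(f,[475.5,289.5,42])[0]
    x,y=(p-20).astype(int);c=f["color"][y:y+40,x:x+40].astype(int)
    m=((c[...,2]>c[...,0]+5)&(c[...,0]>100)).astype(np.uint8)
    k=max(cv2.findContours(m,0,1)[0],key=cv2.contourArea);el=cv2.fitEllipse(cv2.convexHull(k))
    print("lens now",ray(f,[np.array(el[0])+[x,y]],42)[0].round(1),el[1])
E
```

```text
[ 465.98033749 -216.36506357  115.25772465]
lens now [476.8 287.3  42. ] (20.36846923828125, 21.065277099609375)
lens now [475.  293.2  42. ] (21.270343780517578, 24.738489151000977)
```

>>> play_rows(xyz=[[-1, -60, 0], [-1, -60, -20], [-1, -60, -55], [-1, -60, -55], [-1, -60, -55], [-1, -60, -55]], twist=[[0, 0, 0], [0, 0, 0], [0, 0, 0], [0, 0, 0], [0, 0, 0], [0, 0, 0]], fingers=[68, 68, 68, 68, 68, 68])

```text
clock: 13.58
eef_pos: [464.6, -269.3, 61.0]
orientation: [-2.433, -1.985, 0.0]
force: [-0.2, -0.9, 0.6]
width: 0.798
finger_force: 0.0
```

>>> play_rows(xyz=[[0, -6.5, -10], [0, -6.5, -20], [0, -6.5, -20], [0, -6.5, -20]], twist=[[0, 0, 0], [0, 0, 0], [0, 0, 0], [0, 0, 0]], fingers=[68, 68, 68, 68])

```text
clock: 13.92
eef_pos: [464.7, -276.5, 40.7]
orientation: [-2.434, -1.984, 0.0]
force: [-0.4, 0.7, -0.1]
width: 0.798
finger_force: 0.0
```

>>> play_rows(xyz=[[0, -1, -10], [0, -1, -18], [0, -1, -21.5], [0, -1, -21.5], [0, -1, -21.5], [0, -1, -21.5], [0, -1, -21.5], [0, -1, -21.5], [0, -1, -21.5], [0, -1, -21.5]], twist=[[0, 0, 0], [0, 0, 0], [0, 0, 0], [0, 0, 0], [0, 0, 0], [0, 0, 0], [0, 0, 0], [0, 0, 0], [0, 0, 0], [0, 0, 0]], fingers=[68, 68, 68, 68, 48, 48, 48, 48, 48, 48])

```text
clock: 14.75
eef_pos: [464.9, -277.9, 20.2]
orientation: [2.435, 1.985, 0.0]
force: [-2.0, 1.3, 6.7]
width: 0.597
finger_force: 61.5
```

>>> play_rows(xyz=[[0, 0, 15], [0, 0, 45], [0, 0, 80], [1, 20, 98], [2, 60, 98], [2, 100, 98], [3, 140, 98], [4, 180, 98], [4, 220, 98], [5, 260, 98], [6, 300, 98], [6, 335, 98]], twist=[[0, 0, 0], [0, 0, 0], [0, 0, 0], [0, 0, 0], [0, 0, 0], [0, 0, 0], [0, 0, 0], [0, 0, 0], [0, 0, 0], [0, 0, 0], [0, 0, 0], [0, 0, 0]], fingers=[48, 48, 48, 48, 48, 48, 48, 48, 48, 48, 48, 48])

```text
clock: 15.75
eef_pos: [471.1, 59.4, 117.9]
orientation: [2.434, 1.985, 0.002]
force: [1.5, 0.7, -0.8]
width: 0.588
finger_force: 62.4
```

>>> play_rows(xyz=[[1, 38, 0], [2, 76, 0], [3, 114, 0], [3, 152, 0], [4, 190, 0], [5, 215, 0], [5, 230, 0], [5, 231, 0], [5, 231, 0], [5, 231, 0]], twist=[[0, 0, 0], [0, 0, 0], [0, 0, 0], [0, 0, 0], [0, 0, 0], [0, 0, 0], [0, 0, 0], [0, 0, 0], [0, 0, 0], [0, 0, 0]], fingers=[48, 48, 48, 48, 48, 48, 48, 48, 48, 48])

```text
clock: 16.58
eef_pos: [475.9, 287.3, 117.4]
orientation: [2.435, 1.984, -0.001]
force: [0.2, -0.4, -0.2]
width: 0.594
finger_force: 62.4
```

```bash
python3 - <<'E'
from h import *
S=grab("side");e=np.array(env.get_obs()["eef_pos"]);c=e-[0,0,15]
ci=np.array([proj(S,c+[27*np.cos(t),27*np.sin(t),h])[0] for t in np.linspace(0,6.28,24) for h in(-5,5)])
print(e,env.get_obs()["width"]);x,y=(proj(S,c)[0]-[35,30]).astype(int)
print("exp bbox*6",(ci.min(0)-[x,y])*6,(ci.max(0)-[x,y])*6); save(S,"ret_over",(x,y,x+70,y+80),6)
E
```

```text
[475.93789278 286.93652814 117.4341714 ] 0.5938705012021843
exp bbox*6 [134.23309986 124.17898368] [287.39404086 249.91632038]
```

View pics/ret_over.png

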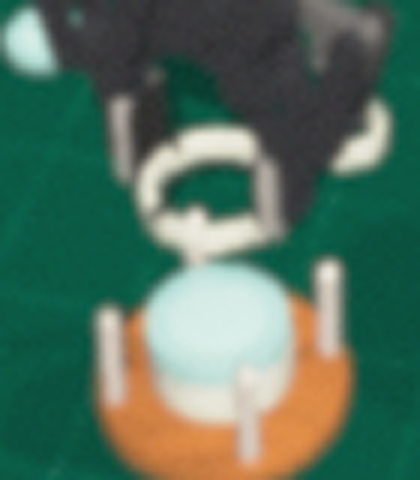

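The lens lies flat on the spacer, and the retainer is level at (210,190), 2 mm short in y. Lowering it now.

>>> play_rows(xyz=[[0, 2.5, -12], [0, 2.5, -26], [0, 2.5, -38], [0, 2.5, -46], [0, 2.5, -50], [0, 2.5, -53], [0, 2.5, -54], [0, 2.5, -54], [0, 2.5, -54]], twist=[[0, 0, 0], [0, 0, 0], [0, 0, 0], [0, 0, 0], [0, 0, 0], [0, 0, 0], [0, 0, 0], [0, 0, 0], [0, 0, 0]], fingers=[48, 48, 48, 48, 48, 48, 48, 48, 48])

```text
clock: 17.38
eef_pos: [476.5, 290.6, 64.1]
orientation: [2.435, 1.984, 0.002]
force: [0.0, 0.2, -0.0]
width: 0.592
finger_force: 62.4
```

>>> play_rows(xyz=[[0, 0, -0.6], [0, 0, -1.2], [0, 0, -1.2]], twist=[[0, 0, 0], [0, 0, 0], [0, 0, 0]], fingers=[48, 48, 48])

```text
clock: 17.63
eef_pos: [476.1, 290.6, 62.5]
orientation: [2.435, 1.985, 0.001]
force: [0.2, -0.5, -0.2]
width: 0.593
finger_force: 62.4
```

>>> play_rows(xyz=[[0, -0.5, -0.6], [0, -0.5, -0.8], [0, -0.5, -0.8]], twist=[[0, 0, 0], [0, 0, 0], [0, 0, 0]], fingers=[48, 48, 48])

```text
clock: 17.88
eef_pos: [476.2, 290.5, 62.2]
orientation: [-2.435, -1.985, -0.002]
force: [-1.3, 0.4, 4.5]
width: 0.594
finger_force: 63.0
```

Contact at 4.5 N. Releasing and retreating.

>>> play_rows(xyz=[[0, 0, 0], [0, 0, 0], [0, 0, 0], [0, 0, 0], [0, 0, 0], [0, 0, 20], [0, 0, 50], [0, 0, 90], [0, 0, 110], [0, -150, 110], [0, -150, 110], [0, -150, 110]], twist=[[0, 0, 0], [0, 0, 0], [0, 0, 0], [0, 0, 0], [0, 0, 0], [0, 0, 0], [0, 0, 0], [0, 0, 0], [0, 0, 0], [0, 0, 0], [0, 0, 0], [0, 0, 0]], fingers=[66, 66, 66, 66, 66, 66, 66, 66, 66, 66, 66, 66])

```text
clock: 18.88
eef_pos: [476.4, 164.3, 172.3]
orientation: [2.432, 1.987, 0.003]
force: [0.4, -0.8, -1.8]
width: 0.773
finger_force: 0.0
```

>>> play_rows(xyz=[[0, -100, 0], [0, -100, 0], [0, -100, 0], [0, -100, 0], [0, -100, 0], [0, -100, 0]], twist=[[0, 0, 0], [0, 0, 0], [0, 0, 0], [0, 0, 0], [0, 0, 0], [0, 0, 0]], fingers=[66, 66, 66, 66, 66, 66])

```text
clock: 19.38
eef_pos: [476.0, 65.6, 171.5]
orientation: [-2.435, -1.985, -0.001]
force: [-0.5, 1.0, -0.0]
width: 0.776
finger_force: 0.0
```

```bash
python3 - <<'E'
from h import *
T=grab("top");S=grab("side")
def c(f): x,y=(proj(f,[475.5,289.5,35])[0]-28).astype(int); return cv2.resize(f["color"][y:y+56,x:x+56,::-1],(390,390),interpolation=cv2.INTER_CUBIC)
cv2.imwrite("pics/end.png",np.hstack([c(T),c(S)]))
E
```

```text
(no output)
```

View pics/end.png

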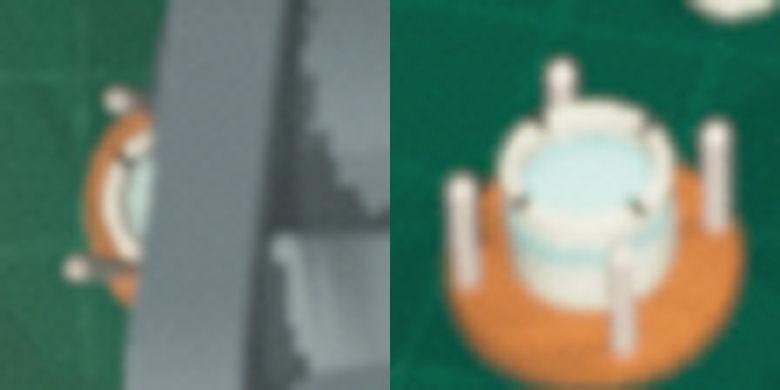

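The side view shows the full stack (spacer, bluish lens band at row 240, notched ring on top at (588,165)) flat and centred between the posts, with the gripper clear.

```bash
python3 -c "
from rig import env
print(env.finish_job())"
```

```text
the job is handed in; nothing more can be done
None
```

The job is handed in at about 19.4 s: the spacer, lens and retaining ring are stacked in order in the holder, and the last side view showed them flat, centred and let go.

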